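# Turn the slotted cover panel over on the riser

## Robot

A 6-joint arm with a two-finger parallel gripper is mounted at the origin on a cart in front of the work surface, level with it; the furniture and walls round the work are solid. World frame = base frame: x ahead of the robot, y to its left, z up, the work surface at z = 0. Lengths are in m, angles in rad, forces in N, time in s.
With the tool pointing down it reaches from about 0.375 to 0.925 m from the base axis. Payload 5.7 kg.
Tool frame: the origin (TCP) lies between the finger pads; the fingertips stand 17 mm ahead of it and the grasp point (between the pads) lies 2 mm behind it (tcp_to_tips is the distance from the TCP to the fingertips, in m); z points along the fingers, y is the line along which they close (so a half turn about z gives the same grasp; the last joint's range is limited). The gripper opens to 85 mm and grips with 20 to 120 N. Pads are 22 mm wide; open, the fingers measure 114 mm over their backs; the gripper's body (76 mm by 85 mm) begins 54 mm behind the grasp point. The pads swing forward as they close: fully open they stand 13 mm farther back than shut.
Start: joints at [-1.399, 0.359, 1.51, -0, 1.272, -0.115], TCP at [0.17, -0.575, 0.248] pointing down, gripper open.
Joint ranges: [-2.97, 2.97], [-1.01, 2.36], [0.21, 2.38], [-0.96, 4.11], [0.2, 2.71], [-2.98, 2.98]. Speed limits (rad/s): [2.39, 2.39, 3.14, 3.14, 3.14, 3.14].

## Interface

Orientations are given as a rotation vector (axis times angle).
In Python, from bench import * gives the robot as it stands.
- The arm moves only by the tool move_arm, never from a script. Its argument "rows" is one flat list of numbers, 6 for each row, row after row: the shift along the tool's x, y, z in units of 30 mm (1.0 is 30 mm), then the turn, a rotation vector about the tool's x, y, z in units of 8 degrees (1.0 is 8 degrees). In form: [x, y, z, rx, ry, rz, x, y, z, rx, ry, rz, ...]. A call has 1 to 20 rows; each row shifts and turns the commanded pose from where the row before left it, along the tool's axes as they then stand; what a row does not reach is not made up. A row lasts 1/8 s, in which the tool goes at most 62.5 mm and 10.7 degrees, less where a joint would pass 70% of its speed; a pose out of reach is approached as far as the arm can. A call is refused whole if a number of a shift passes 1 or a number of a turn 1, either way. A call with a gripper value outside its range is refused whole. "hand" is the finger opening in mm, from 0 to 85.4, set as the call begins (left out, the last holds). The fingers move at their own pace and stop on an object; "squeeze" is the grip in N (left out, the last holds). Time passes only in rows, so rows that do not move let the fingers close. It gives the time, the measured TCP pose, the force, the opening and the grip force at its end, in the units of the state.
- get_obs(): the state, without advancing time (a new reading comes with each control period).
- get_image(name): name is "scene" or "side" or "wrist"; returns a dict with "image" (420x560x3 uint8, blue, green, red), "z_map" (420x560 float32, m along the optical axis (not along the pixel's ray), 0 where there is no reading), "fx", "fy", "cx", "cy" (pixels), "dist" ([k1, k2, p1, p2, k3] as OpenCV has them; the pictures are not rectified), "extrinsics" (4x4, takes a point from world to camera coordinates). Camera axes: x right, y down, z forward; pixel columns grow to the right and rows downward; lengths in m; the calibration is good to about 2 mm. A picture is of the moment at which its call begins.
- hand_in(): hands the job in; it is judged then, once.
The state is a dict: "time": time; "qpos": joint angles; "qd": joint speeds; "joint_efforts": joint torques, N m; "ee_pos": TCP position; "ee_rot": TCP orientation; "ft_force": force on the tool from outside, world axes, zero at the start; "wrist_torque": the same for the moment, N m; "finger_gap": opening from 0.0 (shut) to 1.0 (fully open); "grip_force": force on a finger pad.
Only numpy, scipy, OpenCV 4.12 (cv2) and the standard library are available. Lean on these libraries where they do the work, as an engineer would, in place of code of your own. Each camera call takes 0.05 s, during which the arm holds its last target. There are 200 camera calls.

## Task

Two thin cover panels lie flat on the raised riser. Slide the one with the row of ventilation slots over the riser's open front edge, the long edge on the robot's right, until it hangs out by about 2 cm; then get under the overhang, flip the panel over backwards onto the riser and leave it lying flat and wholly on top with its gasket side up. Leave the plain panel where it lies.

Things in the scene. Friction and masses are not known exactly. Their poses are not given: they have to be found in the camera images.
- vent_panel_mid (a point): Centre of the panel to turn over: bare aluminium, 90 (x) by 100 (y) by 4 mm, five slots 48 x 6 mm through its middle. A black 2 mm gasket frame is glued under it, 3 mm in from the edges: 6 mm thick in all. This point lies 3 mm above its support either way up. Z up at the start, down once turned. About 0.13 kg; starts square to the riser within 0.1 rad, its 100 mm sides along the front edge.
- plain_panel_mid (a point): Centre of the other panel: same size, material and gasket but without slots. The two lie side by side on the riser, 130 mm apart, either way round, neither hanging over; this one is to be left alone.
- riser: Fixed stand 200 deep (x) by 280 mm wide (y), flat black rubber top 90 mm above the worktop; a panel tipped up pivots on it without sliding. Origin: centre of its underside; x points from front to rear (to the robot's left). Straight front edge at x = -100 mm; open before it and 45 mm back beneath the 17 mm top slab. A loose connector, 18 mm high, lies at the middle of the rear edge.
Not all that is in view belongs to the job. What is shaped like the part that bears vent_panel_mid but turquoise is not meant.

How it is judged:
By the outcome, as a careful person would: the job done as asked, in the order asked, and still so for the second after the job is handed in, with the robot touching nothing.
It also fails if it takes over 45 s, if anything falls off the work surface, if the arm or the gripper's body presses on something with over 40 N, if the wrist force passes 120 N, or if a joint passes its speed limit or range.

## Working session

There is one attempt and no reset: what is moved stays moved. The work goes in short steps, Python scripts to look and compute and a tool call to move; the robot and the scene stay as the last step left them, time stands still between calls to the robot, and variables do not carry over. Pictures are saved under pics/ and viewed, at most 10 in all, crops included, and the job is handed in when it is done.

Besides the shell and the picture viewer there is one more tool, called after "Call:" by a JSON object that holds its "op" and its "data". move_arm: Moves the arm, as the interface text tells. Its arguments: {"type":"object","properties":{"rows":{"type":"array"},"hand":{"type":"number"},"squeeze":{"type":"number"}},"required":["rows"]}

```bash
mkdir -p pics; ls; cat > h.py <<'E'
from bench import *
import numpy as np, cv2
from scipy.spatial.transform import Rotation as R
def cam(n):
    c=get_image(n); c['K']=np.array([[c['fx'],0,c['cx']],[0,c['fy'],c['cy']],[0,0,1.]]); c['D']=np.array(c['dist'],float); c['T']=np.array(c['extrinsics']); return c
def rays(c,px):
    p=cv2.undistortPoints(np.array(px,float).reshape(-1,1,2),c['K'],c['D']).reshape(-1,2)
    d=np.c_[p,np.ones(len(p))]@c['T'][:3,:3]
    o=-c['T'][:3,:3].T@c['T'][:3,3]
    return o,d
def onz(c,px,z):
    o,d=rays(c,px); return o+d*((z-o[2])/d[:,2])[:,None]
def dep(c,px):
    o,d=rays(c,px); z=np.array([c['z_map'][int(v),int(u)] for u,v in px]); return o+d*z[:,None]
def cloud(c):
    h,w=c['z_map'].shape; u,v=np.meshgrid(np.arange(w),np.arange(h))
    o,d=rays(c,np.c_[u.ravel(),v.ravel()]); P=o+d*c['z_map'].reshape(-1,1); P[c['z_map'].ravel()==0]=np.nan
    return P.reshape(h,w,3)
def proj(c,P):
    r=cv2.Rodrigues(c['T'][:3,:3])[0]; return cv2.projectPoints(np.array(P,float).reshape(-1,1,3),r,c['T'][:3,3],c['K'],c['D'])[0].reshape(-1,2)
E
python3 - <<'E'
from h import *
a=cam('scene');b=cam('side');w=cam('wrist')
for n,c in (('scene',a),('side',b)):
    cv2.imwrite(f'pics/{n}0.png',c['image']); o,d=rays(c,[(280,210)]);print(n,o,d)
o=get_obs();print(o['time'],o['ee_pos'],o['ee_rot'],o['ft_force'])
E
```

```text
pics
scene [0.19631426 0.65424724 0.56384297] [[ 0.40912404 -0.73151528 -0.54559617]]
side [0.49995652 0.72684949 0.56591165] [[ 0.06852261 -0.83542358 -0.54534558]]
0.15 [ 0.16962708 -0.57500917  0.24762809] [-3.10791737e+00 -4.48702902e-01  8.03804079e-05] [ 1.03372626 -0.35064282  1.18055854]
```

View pics/scene0.png

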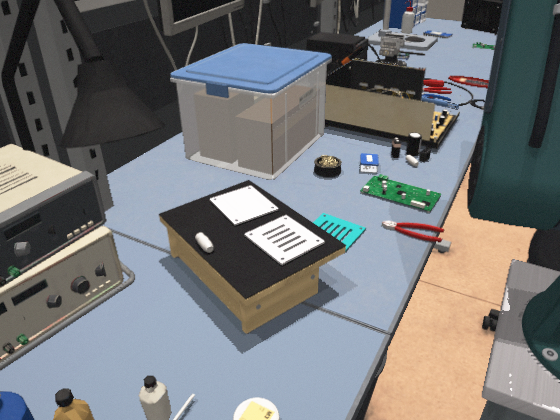

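View pics/side0.png

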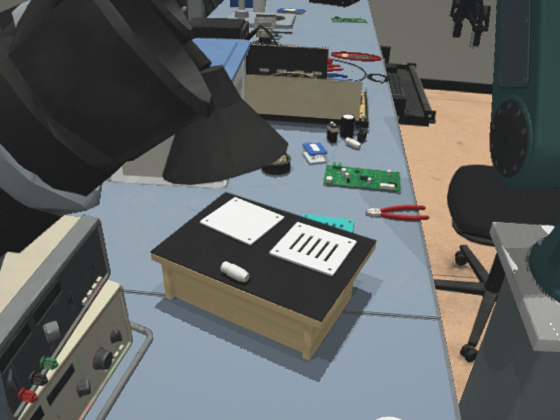

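The scene view shows the black riser top with corners near (162,217), (250,184), (344,247) and (243,290). The loose connector at (204,242) marks the rear edge, so the front edge runs from (250,184) to (344,247).

There are three candidates. The white/bare slotted panel on the riser at scene (284,238) / side (313,247) fits, since it has slots, is bare and is on the riser. The plain panel at scene (243,203) has no slots. The turquoise slotted plate at scene (340,230) is excluded by its colour. Next I measure and confirm with a crop.

```bash
python3 - <<'E'
from h import *
for n in ('scene','side'):
    c=cam(n);P=cloud(c);im=c['image'].astype(int)
    m=((im.min(2)>185)&(P[...,2]>0.08)&(P[...,2]<0.12)).astype(np.uint8)
    cs,_=cv2.findContours(m,cv2.RETR_EXTERNAL,cv2.CHAIN_APPROX_NONE)
    for k in cs:
        if cv2.contourArea(k)<100: continue
        W=onz(c,k.reshape(-1,2),0.096)
        r=cv2.minAreaRect((W[:,:2]*1000).astype(np.float32)); print(n,k.reshape(-1,2).mean(0),r, 'zmed',np.nanmedian(P[...,2][m>0]))
    m2=((np.abs(P[...,2]-0.09)<0.012)&(P[...,0]>.3)&(P[...,0]<.95)&(abs(P[...,1])<.5)).astype(np.uint8)
    k=max(cv2.findContours(m2,cv2.RETR_EXTERNAL,cv2.CHAIN_APPROX_NONE)[0],key=cv2.contourArea)
    W=onz(c,k.reshape(-1,2),0.09);r=cv2.minAreaRect((W[:,:2]*1000).astype(np.float32));print('riser',r,cv2.boxPoints(r).round(0).tolist())
    if n=='scene': 
        cr=im[165:300,150:390].astype(np.uint8);cv2.imwrite('pics/crop.png',cv2.resize(cr,None,fx=3,fy=3))
    t=(P[...,2]>0.03)&(P[...,0]>.3)&(P[...,0]<1.)&(abs(P[...,1])<.7)
    # obstacles summary grid
    if n=='side':
        for x in np.arange(.3,1.0,.05): print(round(x,2),[int(1000*np.nanmax(np.r_[0,P[...,2][(abs(P[...,0]-x)<.025)&(abs(P[...,1]-y)<.025)]])) for y in np.arange(-.6,.45,.05)])
E
```

```text
scene [203.51351351 239.81081081] ((615.4536743164062, 165.00167846679688), (13.66074275970459, 42.97080993652344), 59.9384651184082) zmed 0.09774673224434632
scene [284.         238.08227848] ((502.095458984375, 96.52159118652344), (91.0522689819336, 101.53739166259766), 67.4878158569336) zmed 0.09774673224434632
scene [243.07407407 203.67407407] ((619.0385131835938, 38.300193786621094), (89.67076873779297, 100.58124542236328), 61.653011322021484) zmed 0.09774673224434632
riser ((570.004638671875, 103.52374267578125), (208.42100524902344, 293.42236328125), 66.9543228149414) [[394.0, 65.0], [664.0, -50.0], [746.0, 142.0], [476.0, 257.0]]
side [ 89.19844358 316.81712062] ((774.1827392578125, 288.0902404785156), (146.61546325683594, 16.214767456054688), 81.5112075805664) zmed 0.0968847356430127
side [233.90566038 268.52830189] ((607.4724731445312, 164.70675659179688), (13.445940971374512, 41.569183349609375), 60.06187057495117) zmed 0.0968847356430127
side [313.69945355 247.6284153 ] ((500.1299133300781, 97.98770141601562), (91.51213073730469, 100.42988586425781), 67.42325592041016) zm
[... 769 characters left out ...]
 4, 4, 6, 7, 0, 98, 98, 99, 98, 92, 91, 420, 420, 377]
0.6 [0, 131, 3, 3, 4, 30, 40, 31, 3, 3, 0, 92, 98, 98, 98, 109, 109, 3, 451, 443, 378]
0.65 [0, 130, 0, 0, 0, 0, 8, 3, 3, 3, 0, 93, 100, 98, 98, 93, 92, 3, 3, 367, 0]
0.7 [0, 130, 237, 237, 237, 236, 237, 232, 24, 3, 1, 0, 92, 98, 92, 92, 3, 39, 37, 36, 0]
0.75 [0, 0, 237, 238, 237, 237, 238, 0, 14, 4, 3, 3, 2, 2, 91, 91, 3, 218, 218, 217, 217]
0.8 [0, 0, 236, 237, 238, 0, 0, 0, 120, 4, 3, 3, 2, 2, 3, 2, 0, 218, 218, 219, 219]
0.85 [0, 0, 0, 0, 0, 0, 0, 0, 97, 3, 3, 3, 2, 4, 2, 0, 0, 0, 215, 215, 0]
0.9 [0, 0, 0, 0, 0, 0, 0, 0, 61, 3, 4, 2, 3, 0, 0, 0, 0, 0, 0, 0, 0]
0.95 [0, 0, 0, 0, 0, 0, 0, 0, 29, 2, 3, 2, 0, 396, 0, 0, 0, 0, 0, 0, 0]
```

View pics/crop.png

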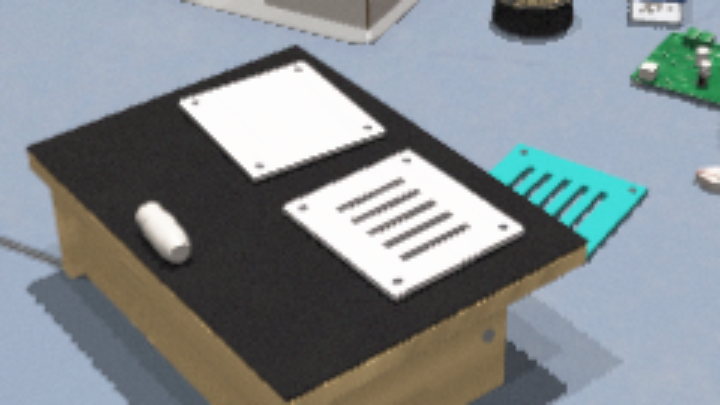

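The crop confirms it: the bare panel with five slots (crop centre about (405,225)) lies on the robot's side of the riser. The plain panel is at (280,118), the turquoise decoy is off the riser at (570,195), and the connector is at (163,232).

The vent panel centre is about (0.501, 0.097), with its front edge about 27 mm inside the riser edge. The push is therefore about 47 mm along -n, where n is at azimuth 66.8°. Next I check wrist feasibility for the tilted flip and plan the first move.

```bash
cat >> h.py <<'E'
AZ=np.radians(66.9); N=np.array([np.cos(AZ),np.sin(AZ),0]); T=np.array([-N[1],N[0],0]); PC=np.array([.501,.0973,0])
def Rt(alpha,flip=1):
    "tool z points along N, alpha deg below horizontal; tool y in the N-z plane (flip=1: to rear)"
    a=np.radians(alpha); z=np.cos(a)*N+[0,0,-np.sin(a)]; y=flip*(np.sin(a)*N+[0,0,np.cos(a)]); return np.c_[np.cross(y,z),y,z]
def Rd(th):
    x=np.array([np.cos(th),np.sin(th),0]); z=np.array([0,0,-1.]); return np.c_[x,np.cross(z,x),z]
def delta(p,Rm,cur=None):
    o=get_obs(); p0=np.array(o['ee_pos']); R0=R.from_rotvec(o['ee_rot']).as_matrix()
    rv=np.degrees(R.from_matrix(R0.T@Rm).as_rotvec()); d=R0.T@(np.array(p)-p0)
    print('tool shift mm',(d*1000).round(1),'in units',(d/.03).round(2),'turn units',(rv/8).round(2))
def riser(p):
    d=np.array(p)-PC; return np.array([d@N*1000-28, d@T*1000+61, p[2]*1000]).round(1)
E
python3 - <<'E'
import bench
from h import *
print([x for x in dir(bench) if x[0]!='_'])
print(getattr(bench,'tcp_to_tips',None))
o=get_obs();print(o.keys())
def wr(q): return R.from_euler('ZYZYZ',[q[0],q[1]+q[2],q[3],q[4],q[5]]).as_matrix() if 0 else (R.from_euler('z',q[0])*R.from_euler('y',q[1]+q[2])*R.from_euler('z',q[3])*R.from_euler('y',q[4])*R.from_euler('z',q[5])).as_matrix()
C=wr(o['qpos']).T@R.from_rotvec(o['ee_rot']).as_matrix();print(C.round(3))
for f in (1,-1):
  for al,q1,p in ((20,-.45,1.9),(30,-.42,1.9),(60,-.2,1.9),(90,.1,1.9),(110,.2,1.9)):
    M=(R.from_euler('z',q1)*R.from_euler('y',p)).as_matrix().T@Rt(al,f)@C.T
    e=R.from_matrix(M).as_euler('ZYZ'); print(f,al,e.round(2))
delta(PC+.07*N+[0,0,.2],Rd(AZ))
E
```

```text
['MotionError', 'get_image', 'get_obs', 'hand_in', 'tcp_to_tips']
0.017
dict_keys(['time', 'qpos', 'qd', 'joint_efforts', 'ee_pos', 'ee_rot', 'ft_force', 'wrist_torque', 'grip_force', 'finger_gap'])
[[ 0. -1.  0.]
 [ 1.  0.  0.]
 [-0.  0.  1.]]
1 20 [ 1.23  1.5  -1.9 ]
1 30 [ 1.07  1.42 -1.87]
1 60 [ 0.56  1.19 -1.57]
1 90 [ 0.    1.24 -1.07]
1 110 [-0.29  1.45 -0.9 ]
-1 20 [1.23 1.5  1.25]
-1 30 [1.07 1.42 1.28]
-1 60 [0.56 1.19 1.57]
-1 90 [0.   1.24 2.07]
-1 110 [-0.29  1.45  2.24]
tool shift mm [ 552.6 -605.2   48.5] in units [ 18.42 -20.17   1.62] turn units [-0.01 -0.   -6.31]
```

Call:
{"op": "move_arm", "data": {"rows": [0.92, -1, 0, 0, 0, 0, 0.92, -1, 0, 0, 0, 0, 0.92, -1, 0, 0, 0, 0, 0.92, -1, 0, 0, 0, 0, 0.92, -1, 0, 0, 0, 0, 0.92, -1, 0, 0, 0, 0, 0.92, -1, 0, 0, 0, 0, 0.92, -1, 0, 0, 0, 0, 0.92, -1, 0, 0, 0, 0, 0.92, -1, 0, 0, 0, 0, 0.92, -1, 0, 0, 0, 0, 0.92, -1, 0, 0, 0, 0, 0.92, -1, 0, 0, 0, 0, 0.92, -1, 0, 0, 0, 0, 0.92, -1, 0, 0, 0, 0, 0.92, -1, 0, 0, 0, 0, 0.92, -1, 0, 0, 0, 0, 0.92, -1, 0, 0, 0, 0, 0.92, -1, 0, 0, 0, 0, 0.92, -1, 0, 0, 0, 0], "hand": 50}}

```text
time: 2.75
ee_pos: [0.5299, 0.1575, 0.2483]
ee_rot: [3.109, 0.449, 0.0]
ft_force: [-0.0, -0.4, -0.5]
finger_gap: 0.586
grip_force: 0.0
```

Call:
{"op": "move_arm", "data": {"rows": [0, 0, 0.2, 0, 0, -0.9, 0, 0, 0.2, 0, 0, -0.9, 0, 0, 0.2, 0, 0, -0.9, 0, 0, 0.2, 0, 0, -0.9, 0, 0, 0.2, 0, 0, -0.9, 0, 0, 0.2, 0, 0, -0.9, 0, 0, 0.4, 0, 0, -0.9, 0, 0, 0, 0, 0, 0]}}

```text
time: 3.75
ee_pos: [0.5286, 0.1561, 0.1995]
ee_rot: [-2.622, -1.728, 0.003]
ft_force: [-0.6, -0.2, 0.9]
finger_gap: 0.584
grip_force: 0.0
```

```bash
python3 - <<'E'
from h import *
o=get_obs();print(o['time'],o['ee_pos'],o['ft_force'],np.array(o['qpos']).round(2),riser(o['ee_pos']))
delta(PC+.07*N+[0,0,.125],Rd(AZ))
w=cam('wrist');cv2.imwrite('pics/w1.png',w['image']);P=cloud(w)
im=w['image'].astype(int);m=((im.min(2)>185)&(abs(P[...,2]-.096)<.012)).astype(np.uint8)
for k in cv2.findContours(m,cv2.RETR_EXTERNAL,cv2.CHAIN_APPROX_NONE)[0]:
    if cv2.contourArea(k)<800: continue
    W=onz(w,k.reshape(-1,2),0.096);print(k.reshape(-1,2).min(0),k.reshape(-1,2).max(0),cv2.minAreaRect((W[:,:2]*1000).astype(np.float32)))
print(-w['T'][:3,:3].T@w['T'][:3,3])
E
```

```text
3.75 [0.52863118 0.15606077 0.19948919] [-0.55694713 -0.17290142  0.93493381] [0.16 0.34 1.67 0.   1.13 0.57] [ 36.9  58.6 199.5]
tool shift mm [ 5.2 -2.2 74.5] in units [ 0.17 -0.07  2.48] turn units [-0.01  0.01 -0.02]
[381 246] [507 333] ((621.3889770507812, 45.65372848510742), (76.14102172851562, 100.02597045898438), 61.67618179321289)
[218 241] [344 338] ((500.925537109375, 97.39894104003906), (90.57102966308594, 99.72289276123047), 67.61772918701172)
[0.55849679 0.22392813 0.32650292]
```

View pics/w1.png

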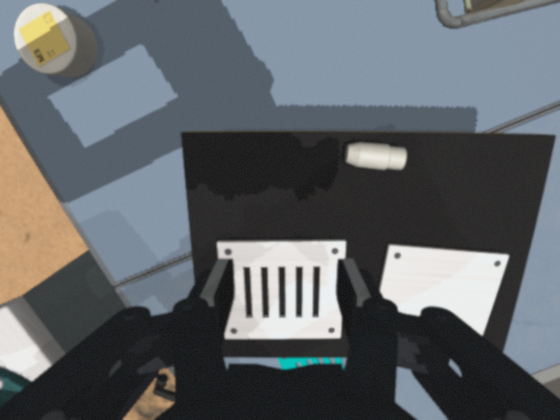

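The wrist view shows the slotted panel at about (281,290), the connector at (377,156) and the plain panel at (445,290). The panel position is confirmed at (0.501, 0.097). I now descend behind its rear edge.

Call:
{"op": "move_arm", "data": {"rows": [0.2, -0.07, 0.8, 0, 0, 0, 0.1, 0, 0.8, 0, 0, 0, 0, 0, 0.8, 0, 0, 0, 0, 0, 0.3, 0, 0, 0, 0, 0, 0.1, 0, 0, 0, 0, 0, 0, 0, 0, 0]}}

```text
time: 4.55
ee_pos: [0.5316, 0.1653, 0.117]
ee_rot: [2.622, 1.729, 0.002]
ft_force: [-0.1, 0.2, 0.1]
finger_gap: 0.586
grip_force: 0.0
```

```bash
python3 - <<'E'
from h import *
o=get_obs();print(o['time'],o['ee_pos'],o['ft_force'],riser(o['ee_pos']))
c=cam('side');P=cloud(c)
cv2.imwrite('pics/s2.png',cv2.resize(c['image'][170:320,180:400],None,fx=3,fy=3))
E
```

```text
4.55 [0.5316102  0.16534456 0.11701054] [-0.12883027  0.18312005  0.13346922] [ 46.6  59.5 117. ]
```

View pics/s2.png

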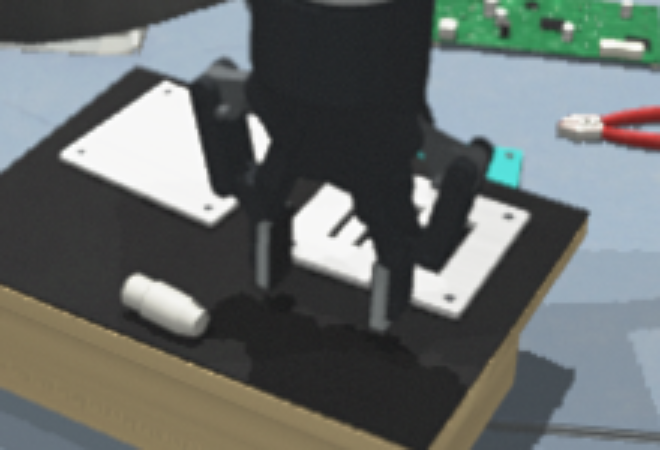

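The crop shows both fingertips just behind the panel's rear edge, at crop (265,285) and (380,328), clear of the connector. I feel for the rubber next.

Call:
{"op": "move_arm", "data": {"rows": [0, 0, 0.1, 0, 0, 0, 0, 0, 0.1, 0, 0, 0, 0, 0, 0, 0, 0, 0]}}

```text
time: 4.97
ee_pos: [0.5308, 0.1652, 0.1102]
ee_rot: [-2.622, -1.73, 0.001]
ft_force: [-0.3, 0.4, -0.3]
finger_gap: 0.584
grip_force: 0.0
```

Call:
{"op": "move_arm", "data": {"rows": [0, 0, 0.07, 0, 0, 0, 0, 0, 0, 0, 0, 0]}}

```text
time: 5.22
ee_pos: [0.5309, 0.1652, 0.108]
ee_rot: [-2.622, -1.73, 0.001]
ft_force: [-0.3, 0.4, 0.8]
finger_gap: 0.584
grip_force: 0.0
```

Call:
{"op": "move_arm", "data": {"rows": [0, 0, 0.07, 0, 0, 0, 0, 0, 0, 0, 0, 0]}}

```text
time: 5.48
ee_pos: [0.5309, 0.1653, 0.106]
ee_rot: [-2.622, -1.73, 0.0]
ft_force: [0.1, 0.1, 0.2]
finger_gap: 0.586
grip_force: 0.0
```

Call:
{"op": "move_arm", "data": {"rows": [0, 0, 0.07, 0, 0, 0, 0, 0, 0, 0, 0, 0]}}

```text
time: 5.72
ee_pos: [0.5311, 0.1653, 0.104]
ee_rot: [-2.622, -1.73, -0.0]
ft_force: [-0.3, 0.7, 0.7]
finger_gap: 0.584
grip_force: 0.3
```

Call:
{"op": "move_arm", "data": {"rows": [0, 0, 0.05, 0, 0, 0, 0, 0, 0, 0, 0, 0]}}

```text
time: 5.98
ee_pos: [0.5312, 0.1653, 0.104]
ee_rot: [2.622, 1.73, 0.001]
ft_force: [-4.2, -0.7, 14.9]
finger_gap: 0.583
grip_force: 7.2
```

Call:
{"op": "move_arm", "data": {"rows": [0, 0, -0.13, 0, 0, 0, -0.3, 0, 0, 0, 0, 0, -0.3, 0, 0, 0, 0, 0, -0.2, 0, 0, 0, 0, 0, -0.2, 0, 0, 0, 0, 0, -0.2, 0, 0, 0, 0, 0, -0.2, 0, 0, 0, 0, 0, -0.2, 0, 0, 0, 0, 0, -0.2, 0, 0, 0, 0, 0, -0.1, 0, 0, 0, 0, 0, 0, 0, 0, 0, 0, 0]}}

```text
time: 7.35
ee_pos: [0.5085, 0.1126, 0.1065]
ee_rot: [-2.622, -1.73, 0.0]
ft_force: [0.3, 0.0, -0.5]
finger_gap: 0.582
grip_force: 0.0
```

```bash
cat >> h.py <<'E'
def panels(n,z=.096,lo=185):
    c=cam(n);P=cloud(c);im=c['image'].astype(int);m=((im.min(2)>lo)&(abs(P[...,2]-z)<.012)).astype(np.uint8)
    for k in cv2.findContours(m,cv2.RETR_EXTERNAL,cv2.CHAIN_APPROX_NONE)[0]:
        if cv2.contourArea(k)<300: continue
        W=onz(c,k.reshape(-1,2),z);r=cv2.minAreaRect((W[:,:2]*1000).astype(np.float32))
        print(n,np.round(r[0],1),np.round(r[1],1),round(r[2],1),'riser',riser(np.r_[np.array(r[0])/1000,z]),'x ext',(W-PC)@N.min() if 0 else (((W-PC)@N).min()*1000-28).round(1),(((W-PC)@N).max()*1000-28).round(1))
    return c
E
python3 - <<'E'
from h import *
o=get_obs();print(o['time'],o['ee_pos'],o['ft_force'],riser(o['ee_pos']))
panels('wrist');panels('scene');panels('side')
E
```

```text
7.35 [0.50849568 0.11258679 0.10648191] [ 0.2995008   0.02886316 -0.47559681] [-11.   60.1 106.5]
wrist [496.8  80.8] [41.7 63.9] 66.9 riser [-44.8  58.4  96. ] x ext -65.7 -23.9
wrist [604.   43.9] [114.1  60.7] 83.2 riser [-36.7 -54.7  96. ] x ext -83.0 13.9
wrist [611.3 174.4] [13.6 43.5] 61.6 riser [ 86.2 -10.2  96. ] x ext 78.8 93.3
scene [478.   62.4] [90.1 83.6] 67.3 riser [-69.2  68.5  96. ] x ext -114.1 -24.3
scene [622.6  44.7] [ 75.  100.8] 61.7 riser [-28.7 -71.5  96. ] x ext -70.6 13.0
side [447.8  76. ] [90.9 21.5] 66.4 riser [-68.5 101.6  96. ] x ext -114.0 -23.1
side [508.2  62.8] [37.8 89.1] 4.1 riser [-56.9  40.9  96. ] x ext -95.2 -23.0
side [616.8  40.5] [ 92.3 101.4] 61.5 riser [-34.8 -67.8  96. ] x ext -85.2 15.1
```

Call:
{"op": "move_arm", "data": {"rows": [-0.1, 0, 0, 0, 0, 0, -0.1, 0, 0, 0, 0, 0, 0, 0, 0, 0, 0, 0, 0.5, 0, 0, 0, 0, 0, 0, 0, -1, 0, 0, 0, 0, 0, -1, 0, 0, 0, 0, 0, -1, 0, 0, 0, 0, 0, -1, 0, 0, 0, 0, 0, 0, 0, 0, 0]}}

```text
time: 8.62
ee_pos: [0.5142, 0.1221, 0.2288]
ee_rot: [2.62, 1.729, 0.008]
ft_force: [0.6, 0.3, -0.2]
finger_gap: 0.586
grip_force: 0.0
```

```bash
python3 - <<'E'
from h import *
o=get_obs();print(o['time'],o['ee_pos'],riser(o['ee_pos']),np.array(o['qpos']).round(2))
panels('wrist')
for n in ('scene','side'):
    c=panels(n);P=cloud(c)
    # front edge of the rubber, both sides of panel: dark pixels at z~.09
    im=c['image'].astype(int)
    m=(im.max(2)<75)&(abs(P[...,2]-.09)<.006)
    v,u=np.nonzero(m);W=onz(c,np.c_[u,v],.09);X=(W-PC)@N*1000-28;Y=(W-PC)@T*1000+61
    print(n,[(y,round(float(np.percentile(X[abs(Y-y)<4],0.5)),1)) for y in (-120,-60,-5,3,118,130) if (abs(Y-y)<4).sum()>20])
cv2.imwrite('pics/s3.png',cv2.resize(c['image'][150:330,160:420],None,fx=3,fy=3))
E
```

```text
8.625 [0.5142132  0.12209289 0.22884204] [ -0.   58.6 228.8] [0.1  0.27 1.69 0.   1.17 0.51]
wrist [482.4  55.2] [89.6 99.4] 66.8 riser [-74.1  61.6  96. ] x ext -119.0 -29.2
wrist [617.7  40. ] [89.9 99.7] 61.6 riser [-34.9 -68.8  96. ] x ext -83.1 14.0
scene [484.4  53.9] [ 90.6 100.4] 66.9 riser [-74.5  59.3  96. ] x ext -119.8 -29.2
scene [619.   38.2] [ 89.7 100.6] 61.7 riser [-36.  -70.7  96. ] x ext -84.3 13.0
scene [(-120, -96.7), (-60, -97.1), (-5, -97.7), (3, -68.3), (118, -98.1), (130, -97.5)]
side [481.9  55.1] [ 92.6 100.5] 66.8 riser [-74.3  62.   96. ] x ext -120.7 -28.0
side [616.9  40.5] [ 91.2 101. ] 61.7 riser [-34.8 -67.9  96. ] x ext -84.3 14.5
side [(-120, -96.8), (-60, -96.0), (-5, -95.3), (3, -95.2), (118, -95.6), (130, -95.7)]
```

View pics/s3.png

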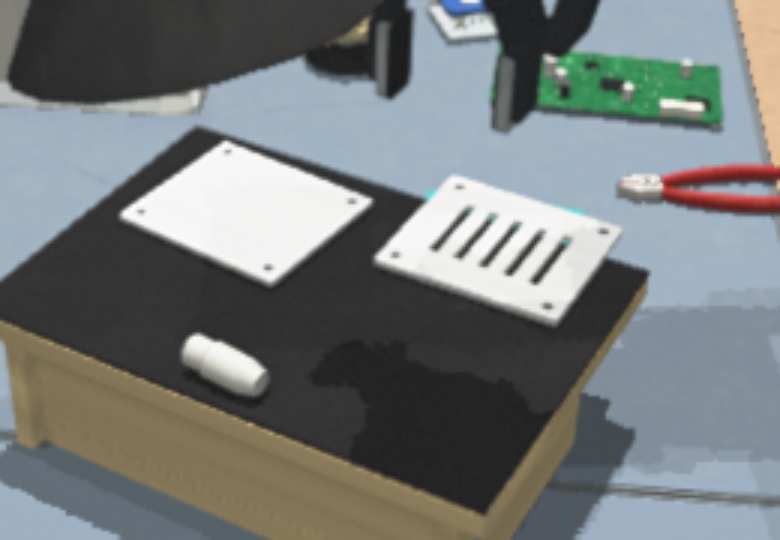

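The crop shows the vent panel hanging over the front edge, with its lip running from about (455,178) to (620,235). It is square and the plain panel has not moved. The overhang is about 20–22 mm. Next I plan the tilted approach, with one finger below the lip and one above.

```bash
cat >> h.py <<'E'
from scipy.spatial.transform import Slerp
def W(x,z,y=61.): return PC+(x+28)/1000*N+(y-61)/1000*T+np.array([0,0,z/1000-PC[2]])
def rows(wps):
    "wps: list of (p,Rm,nrows) -> prints rows for move_arm starting from the measured pose"
    o=get_obs(); p=np.array(o['ee_pos']); M=R.from_rotvec(o['ee_rot']); out=[]
    for q,Rm,n in wps:
        Rm=R.from_matrix(Rm); S=Slerp([0,1],R.concatenate([M,Rm])); p0=p.copy(); M0=M
        for i in range(1,n+1):
            tp=p0+(q-p0)*i/n; tR=S(i/n)
            r=np.r_[(M.inv().apply(tp-p))/.03, np.degrees((M.inv()*tR).as_rotvec())/8].round(2)
            out.append(r); p=p+M.apply(r[:3]*.03); M=M*R.from_rotvec(np.radians(r[3:]*8))
    print(len(out),'max',np.abs(out).max(0)); print(', '.join(f'{v:g}' for v in np.ravel(out)))
PIV=(-29.5,90.)
def lipA(phi,al,half,ahead=3):
    f=np.radians(phi);a=np.radians(al); L=np.array(PIV)+90*np.array([-np.cos(f),np.sin(f)])
    q=L+ahead*np.array([np.cos(a),-np.sin(a)])+half*np.array([np.sin(a),np.cos(a)]); return W(*q),Rt(al)
def st():
    o=get_obs();print('t',o['time'],'riser',riser(o['ee_pos']),'F',np.round(o['ft_force'],1),'q',np.round(o['qpos'],2),'alpha',round(np.degrees(np.arcsin(-R.from_rotvec(o['ee_rot']).as_matrix()[2,2])),1),'gap',o['finger_gap'])
E
python3 - <<'E'
from h import *
st()
rows([(W(-195,170),Rt(30),20)])
E
```

```text
t 8.775 riser [ -1.6  60.7 225.6] F [-0.8  0.3 -0.1] q [0.1  0.28 1.7  0.   1.17 0.51] alpha 89.9 gap 0.5904225727985081
20 max [0.33 0.26 0.22 0.3  0.3  0.51]
-0.32, -0, 0.09, -0.29, 0.29, -0.51, -0.33, -0.03, 0.08, -0.3, 0.29, -0.5, -0.32, -0.05, 0.07, -0.29, 0.3, -0.51, -0.33, -0.08, 0.04, -0.29, 0.29, -0.5, -0.31, -0.1, 0.04, -0.29, 0.29, -0.51, -0.31, -0.12, 0.01, -0.29, 0.29, -0.51, -0.31, -0.15, -0, -0.3, 0.29, -0.5, -0.29, -0.17, -0.03, -0.29, 0.3, -0.51, -0.27, -0.18, -0.04, -0.29, 0.29, -0.51, -0.26, -0.21, -0.06, -0.29, 0.29, -0.5, -0.24, -0.21, -0.08, -0.3, 0.29, -0.51, -0.23, -0.24, -0.09, -0.29, 0.29, -0.5, -0.2, -0.24, -0.12, -0.29, 0.3, -0.51, -0.18, -0.25, -0.13, -0.29, 0.29, -0.51, -0.16, -0.25, -0.15, -0.3, 0.29, -0.5, -0.13, -0.26, -0.17, -0.29, 0.29, -0.51, -0.1, -0.26, -0.18, -0.29, 0.29, -0.51, -0.08, -0.26, -0.2, -0.29, 0.3, -0.5, -0.05, -0.26, -0.21, -0.3, 0.29, -0.51, -0.03, -0.25, -0.22, -0.29, 0.29, -0.51
```

Call:
{"op": "move_arm", "data": {"rows": [-0.32, 0, 0.09, -0.29, 0.29, -0.51, -0.33, -0.03, 0.08, -0.3, 0.29, -0.5, -0.32, -0.05, 0.07, -0.29, 0.3, -0.51, -0.33, -0.08, 0.04, -0.29, 0.29, -0.5, -0.31, -0.1, 0.04, -0.29, 0.29, -0.51, -0.31, -0.12, 0.01, -0.29, 0.29, -0.51, -0.31, -0.15, 0, -0.3, 0.29, -0.5, -0.29, -0.17, -0.03, -0.29, 0.3, -0.51, -0.27, -0.18, -0.04, -0.29, 0.29, -0.51, -0.26, -0.21, -0.06, -0.29, 0.29, -0.5, -0.24, -0.21, -0.08, -0.3, 0.29, -0.51, -0.23, -0.24, -0.09, -0.29, 0.29, -0.5, -0.2, -0.24, -0.12, -0.29, 0.3, -0.51, -0.18, -0.25, -0.13, -0.29, 0.29, -0.51, -0.16, -0.25, -0.15, -0.3, 0.29, -0.5, -0.13, -0.26, -0.17, -0.29, 0.29, -0.51, -0.1, -0.26, -0.18, -0.29, 0.29, -0.51, -0.08, -0.26, -0.2, -0.29, 0.3, -0.5, -0.05, -0.26, -0.21, -0.3, 0.29, -0.51, -0.03, -0.25, -0.22, -0.29, 0.29, -0.51]}}

```text
time: 11.28
ee_pos: [0.4355, -0.0565, 0.1696]
ee_rot: [0.509, 2.506, 1.452]
ft_force: [-0.5, -0.4, -0.1]
finger_gap: 0.587
grip_force: 0.0
```

```bash
python3 - <<'E'
from h import *
st()
rows([(W(-165,104.7),Rt(30),6),(W(-105,104.7),Rt(30),6)])
E
```

```text
t 11.275 riser [-195.2   60.9  169.6] F [-0.5 -0.4 -0.1] q [-0.97  0.58  2.03  0.84  1.38 -2.69] alpha 29.8 gap 0.5873825855327827
12 max [0.   0.23 0.33 0.01 0.01 0.01]
0, -0.23, 0.32, 0, -0, 0, 0, -0.23, 0.33, 0.01, -0, 0, 0, -0.23, 0.32, 0, -0, 0, 0, -0.23, 0.33, 0, -0.01, 0.01, 0, -0.23, 0.32, 0.01, 0, -0, 0, -0.23, 0.33, 0, 0, -0, 0, 0.17, 0.29, 0, 0, -0, 0, 0.16, 0.29, 0, 0, -0, 0, 0.17, 0.29, 0, 0, -0, 0, 0.17, 0.28, 0, 0, -0, 0, 0.17, 0.29, 0, 0, -0, 0, 0.16, 0.29, 0, 0, -0
```

Call:
{"op": "move_arm", "data": {"rows": [0, -0.23, 0.32, 0, 0, 0, 0, -0.23, 0.33, 0, 0, 0, 0, -0.23, 0.32, 0, 0, 0, 0, -0.23, 0.33, 0, 0, 0, 0, -0.23, 0.32, 0, 0, 0, 0, -0.23, 0.33, 0, 0, 0, 0, 0.17, 0.29, 0, 0, 0, 0, 0.16, 0.29, 0, 0, 0, 0, 0.17, 0.29, 0, 0, 0, 0, 0.17, 0.28, 0, 0, 0, 0, 0.17, 0.29, 0, 0, 0, 0, 0.16, 0.29, 0, 0, 0, 0, 0, 0, 0, 0, 0]}}

```text
time: 12.9
ee_pos: [0.4713, 0.027, 0.1057]
ee_rot: [0.51, 2.507, 1.449]
ft_force: [-0.4, 1.2, -0.2]
finger_gap: 0.589
grip_force: 0.0
```

```bash
python3 - <<'E'
from h import *
st()
c=panels('scene');cv2.imwrite('pics/s4.png',cv2.resize(c['image'][150:310,180:400],None,fx=3.4,fy=3.4))
panels('side')
w=[(lipA(0,30,25)[0],Rt(30),3)]
for k in range(1,8): w.append((*lipA(k*8,30+k*6,25),2))
rows(w)
E
```

```text
t 12.9 riser [-104.3   60.7  105.7] F [-0.4  1.2 -0.2] q [-0.79  0.71  2.11  1.04  1.19 -2.82] alpha 29.9 gap 0.589090405028092
scene [484.1  54.3] [ 91.  101.8] 66.7 riser [-74.2  59.7  96. ] x ext -119.8 -28.7
scene [618.8  38.2] [ 90.  101.4] 61.7 riser [-36.2 -70.6  96. ] x ext -85.0 13.0
side [481.6  55.3] [ 92.6 101.1] 66.7 riser [-74.2  62.4  96. ] x ext -120.7 -27.9
side [616.8  40.7] [ 91.5 101.5] 61.6 riser [-34.6 -67.7  96. ] x ext -84.3 15.1
17 max [0.01 0.2  0.06 0.38 0.01 0.01]
0.01, 0.05, -0.02, 0, 0, 0, 0.01, 0.05, -0.02, 0, 0, 0.01, 0, 0.04, -0.02, 0, 0, 0, 0, 0.18, -0.05, 0.38, 0, 0, 0, 0.18, -0.06, 0.37, 0.01, 0, 0, 0.18, -0.04, 0.38, -0, 0, 0, 0.19, -0.05, 0.37, -0, 0, 0, 0.18, -0.03, 0.38, -0, 0, 0, 0.19, -0.05, 0.37, -0, 0, 0, 0.19, -0.03, 0.38, -0, 0, 0, 0.18, -0.04, 0.37, -0, 0, 0, 0.19, -0.02, 0.38, -0, 0, 0, 0.2, -0.03, 0.37, -0, 0, 0, 0.19, -0.01, 0.38, -0, 0, 0, 0.19, -0.03, 0.37, -0, 0.01, 0, 0.2, -0.01, 0.38, -0, -0, 0, 0.19, -0.01, 0.37, -0, -0
```

View pics/s4.png

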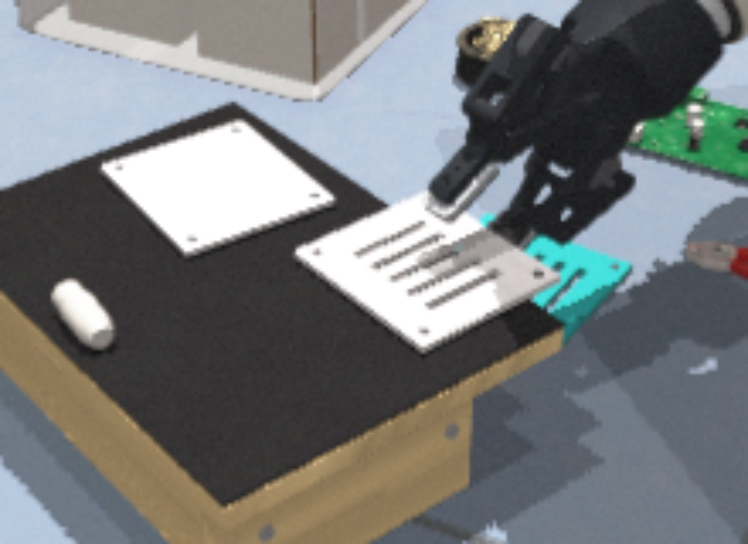

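In the crop the upper finger tip is above the panel at (450,200) and the lower finger is under the lip at about (505,240). That is the intended cage, and nothing has shifted. I start lifting.

Call:
{"op": "move_arm", "data": {"rows": [0, 0.05, -0.02, 0, 0, 0, 0, 0.05, -0.02, 0, 0, 0, 0, 0.05, -0.02, 0, 0, 0, 0, 0.18, -0.05, 0.38, 0, 0, 0, 0.18, -0.06, 0.38, 0, 0, 0, 0.18, -0.04, 0.38, 0, 0, 0, 0.18, -0.05, 0.38, 0, 0, 0, 0.18, -0.04, 0.38, 0, 0, 0, 0.18, -0.04, 0.38, 0, 0]}}

```text
time: 14.12
ee_pos: [0.4767, 0.0386, 0.1413]
ee_rot: [0.562, 2.751, 1.047]
ft_force: [1.0, 0.1, -1.5]
finger_gap: 0.587
grip_force: 0.3
```

```bash
python3 - <<'E'
from h import *
st()
for n in ('scene','side'):
    c=cam(n);P=cloud(c);im=c['image'].astype(int)
    m=(im.min(2)>150)&(P[...,2]>.088)&(P[...,2]<.2)
    Q=(P[m]-PC);X=Q@N*1000-28;Y=Q@T*1000+61;Z=P[m][:,2]*1000
    for y in (25,40,80,100):
        s=(abs(Y-y)<5)&(X>-125)&(X<-20)
        if s.sum()>10: print(n,y,s.sum(),np.degrees(np.arctan(np.polyfit(X[s],Z[s],1)[0])).round(1),X[s].min().round(),X[s].max().round(),Z[s].max().round())
w=[]
for k in range(4,8): w.append((*lipA(k*8,30+k*6,25),2))
rows(w)
E
```

```text
t 14.125 riser [-91.5  60.4 141.3] F [ 1.   0.1 -1.5] q [-0.6   0.43  2.09  0.88  1.02 -2.4 ] alpha 48.3 gap 0.5871211143915022
scene 25 171 -20.2 -92.0 -25.0 123.0
scene 40 199 -22.6 -108.0 -25.0 131.0
scene 80 193 -22.5 -108.0 -25.0 131.0
scene 100 250 -22.7 -108.0 -25.0 131.0
side 25 312 -22.2 -111.0 -25.0 132.0
side 40 241 -21.2 -100.0 -26.0 128.0
side 80 185 -23.4 -107.0 -26.0 130.0
side 100 347 -23.5 -109.0 -24.0 132.0
8 max [0.01 0.2  0.03 0.38 0.01 0.02]
0.01, 0.18, -0.02, 0.36, 0.01, 0.01, 0.01, 0.17, -0.03, 0.36, 0.01, 0.02, 0, 0.19, -0.02, 0.37, -0, -0, 0, 0.19, -0.03, 0.38, -0, -0, 0, 0.19, -0.02, 0.37, -0, -0, 0, 0.2, -0.02, 0.38, -0, -0, 0, 0.19, -0.01, 0.37, -0, -0, 0, 0.2, -0.02, 0.38, -0, -0
```

Panel tilt is about 22.5°, as planned, and the pivot is holding.

Call:
{"op": "move_arm", "data": {"rows": [0, 0.18, -0.02, 0.37, 0, 0, 0, 0.18, -0.03, 0.37, 0, 0, 0, 0.19, -0.02, 0.37, 0, 0, 0, 0.19, -0.03, 0.37, 0, 0, 0, 0.19, -0.02, 0.37, 0, 0, 0, 0.2, -0.02, 0.38, 0, 0, 0, 0.19, -0.01, 0.37, 0, 0, 0, 0.2, -0.02, 0.38, 0, 0, 0, 0, 0, 0, 0, 0]}}

```text
time: 15.35
ee_pos: [0.4907, 0.0724, 0.1686]
ee_rot: [0.605, 2.981, 0.471]
ft_force: [0.7, -0.5, 0.0]
finger_gap: 0.586
grip_force: 0.3
```

```bash
cat >> h.py <<'E'
def tilt():
    for n in ('scene','side'):
        c=cam(n);P=cloud(c);im=c['image'].astype(int)
        m=(im.min(2)>130)&(P[...,2]>.088)&(P[...,2]<.2)
        Q=(P[m]-PC);X=Q@N*1000-28;Y=Q@T*1000+61;Z=P[m][:,2]*1000
        for y in (20,40,80,100):
            s=(abs(Y-y)<5)&(X>-125)&(X<65)
            if s.sum()>15:
                v=np.linalg.svd(np.c_[X[s],Z[s]]-[X[s].mean(),Z[s].mean()],full_matrices=0)[2][0]; v*=np.sign(v[1])
                print(n,y,s.sum(),'phi',np.degrees(np.arctan2(v[1],-v[0])).round(1),X[s].min().round(),X[s].max().round(),Z[s].max().round())
    return c
E
python3 - <<'E'
from h import *
st();tilt()
E
```

```text
t 15.35 riser [-54.9  60.7 168.6] F [ 0.7 -0.5  0. ] q [-0.22  0.27  1.94  0.39  0.91 -1.63] alpha 72.0 gap 0.5856793957787146
scene 20 117 phi 54.0 -78.0 -23.0 166.0
scene 40 225 phi 54.8 -77.0 -23.0 168.0
scene 80 203 phi 54.7 -77.0 -23.0 168.0
scene 100 266 phi 54.7 -78.0 -24.0 167.0
side 20 360 phi 55.6 -96.0 -24.0 167.0
side 40 197 phi 54.5 -59.0 -25.0 141.0
side 80 287 phi 54.5 -78.0 -23.0 167.0
side 100 393 phi 54.6 -78.0 -22.0 167.0
```

Call:
{"op": "move_arm", "data": {"rows": [0, 0, 0, 0, 0, 0, 0, 0, 0, 0, 0, 0], "hand": 40, "squeeze": 20}}

```text
time: 15.7
ee_pos: [0.4903, 0.0715, 0.1684]
ee_rot: [0.61, 2.98, 0.471]
ft_force: [-0.9, 0.6, -0.7]
finger_gap: 0.465
grip_force: 0.2
```

Call:
{"op": "move_arm", "data": {"rows": [0, 0, 0, 0, 0, 0, 0, 0, 0, 0, 0, 0], "hand": 30}}

```text
time: 15.95
ee_pos: [0.4908, 0.0718, 0.1687]
ee_rot: [0.609, 2.98, 0.471]
ft_force: [-0.4, -0.8, 0.2]
finger_gap: 0.349
grip_force: 0.2
```

Call:
{"op": "move_arm", "data": {"rows": [0, 0, 0, 0, 0, 0, 0, 0, 0, 0, 0, 0], "hand": 22}}

```text
time: 16.2
ee_pos: [0.4909, 0.0719, 0.1688]
ee_rot: [0.608, 2.979, 0.47]
ft_force: [0.7, -0.2, 0.2]
finger_gap: 0.257
grip_force: 0.2
```

```bash
python3 - <<'E'
from h import *
st();tilt()
w=[]
for phi,al in ((70,77),(76,82),(82,86),(88,90),(94,90),(100,90)): w.append((*lipA(phi,al,11,0),2))
rows(w)
E
```

```text
t 16.2 riser [-55.3  60.3 168.8] F [ 0.7 -0.2  0.2] q [-0.22  0.27  1.94  0.39  0.91 -1.63] alpha 72.0 gap 0.25742006548812985
scene 20 189 phi 64.1 -67.0 -23.0 176.0
scene 40 140 phi 64.0 -50.0 -22.0 144.0
scene 80 208 phi 64.0 -65.0 -22.0 174.0
scene 100 257 phi 64.1 -65.0 -23.0 175.0
side 20 359 phi 65.5 -89.0 -23.0 173.0
side 40 286 phi 64.2 -64.0 -23.0 173.0
side 80 301 phi 63.9 -66.0 -23.0 174.0
side 100 395 phi 64.2 -66.0 -23.0 174.0
12 max [0.01 0.16 0.11 0.32 0.01 0.  ]
0.01, 0.13, -0.1, 0.31, 0.01, 0, 0.01, 0.13, -0.11, 0.31, 0, 0, 0, 0.16, 0.01, 0.31, 0, 0, 0, 0.15, -0, 0.32, 0, 0, 0, 0.16, 0, 0.25, 0, 0, 0, 0.16, -0, 0.25, 0, 0, 0, 0.16, 0.01, 0.25, 0, 0, 0, 0.15, 0, 0.25, 0, 0, 0, 0.16, 0, -0, 0, 0, 0, 0.15, 0.01, -0, 0, 0, 0, 0.16, 0.02, -0, 0, 0, 0, 0.16, 0.02, -0, 0, 0
```

Call:
{"op": "move_arm", "data": {"rows": [0, 0.13, -0.1, 0.31, 0, 0, 0, 0.13, -0.11, 0.31, 0, 0, 0, 0.16, 0.01, 0.31, 0, 0, 0, 0.15, 0, 0.32, 0, 0, 0, 0.16, 0, 0.25, 0, 0, 0, 0.16, 0, 0.25, 0, 0, 0, 0.16, 0.01, 0.25, 0, 0, 0, 0.15, 0, 0.25, 0, 0, 0, 0.16, 0, 0, 0, 0, 0, 0.15, 0, 0, 0, 0, 0, 0.16, 0.02, 0, 0, 0, 0, 0.16, 0.02, 0, 0, 0, 0, 0, 0, 0, 0, 0]}}

```text
time: 17.92
ee_pos: [0.5116, 0.1204, 0.1787]
ee_rot: [0.629, 3.076, -0.001]
ft_force: [-0.1, 1.0, 0.6]
finger_gap: 0.259
grip_force: 0.2
```

```bash
python3 - <<'E'
from h import *
st();c=tilt();cv2.imwrite('pics/s5.png',cv2.resize(c['image'][120:320,160:420],None,fx=3,fy=3))
E
```

```text
t 17.925 riser [ -2.6  60.3 178.7] F [-0.1  1.   0.6] q [ 0.1   0.33  1.75 -0.    1.06 -1.07] alpha 89.9 gap 0.25949393772693213
scene 40 16 phi 109.1 -18.0 -6.0 141.0
scene 100 16 phi 179.0 3.0 9.0 177.0
side 20 29 phi 95.4 2.0 8.0 178.0
side 40 31 phi 109.7 -19.0 8.0 177.0
side 100 25 phi 178.5 3.0 10.0 177.0
```

View pics/s5.png

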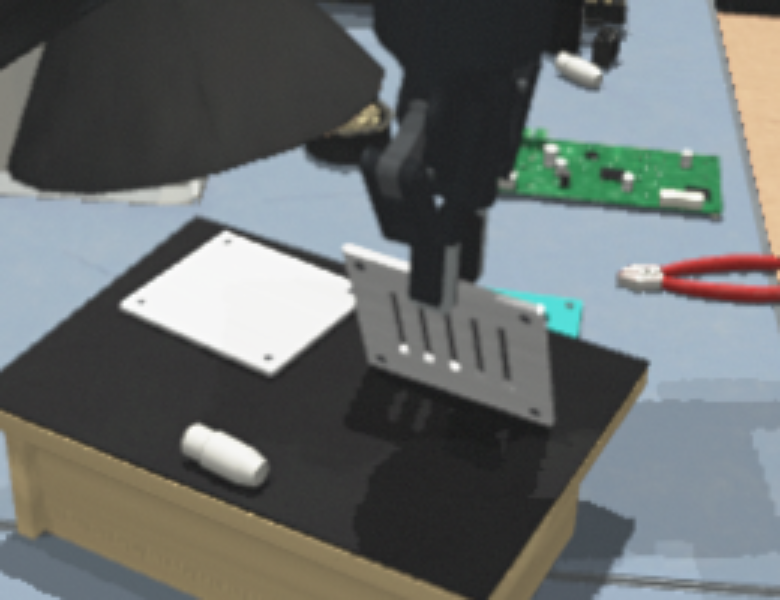

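The crop shows the panel just past vertical, leaning on the rear finger at (435,285), with its pivot edge along (370,365)–(550,425). Next I open the gap in steps while descending, then lower the panel on the rear finger.

Call:
{"op": "move_arm", "data": {"rows": [0, 0, 0.15, 0, 0, 0, 0, 0, 0.12, 0, 0, 0]}}

```text
time: 18.27
ee_pos: [0.5113, 0.1201, 0.1704]
ee_rot: [0.629, 3.076, -0.002]
ft_force: [0.5, 0.9, 0.3]
finger_gap: 0.257
grip_force: 0.2
```

Call:
{"op": "move_arm", "data": {"rows": [0, 0, 0, 0, 0, 0, 0, 0, 0, 0, 0, 0], "hand": 30}}

```text
time: 18.52
ee_pos: [0.5113, 0.1202, 0.1706]
ee_rot: [0.629, 3.077, -0.002]
ft_force: [0.2, -0.2, -0.1]
finger_gap: 0.352
grip_force: 0.1
```

Call:
{"op": "move_arm", "data": {"rows": [0, 0, 0, 0, 0, 0, 0, 0, 0, 0, 0, 0], "hand": 40}}

```text
time: 18.77
ee_pos: [0.5115, 0.1203, 0.1708]
ee_rot: [0.629, 3.076, -0.001]
ft_force: [0.7, 0.6, 0.0]
finger_gap: 0.476
grip_force: 0.1
```

Call:
{"op": "move_arm", "data": {"rows": [0, 0, 0, 0, 0, 0, 0, 0, 0, 0, 0, 0], "hand": 50}}

```text
time: 19.02
ee_pos: [0.5115, 0.1202, 0.1707]
ee_rot: [0.629, 3.076, -0.001]
ft_force: [-0.3, 0.4, -0.3]
finger_gap: 0.585
grip_force: 0.2
```

```bash
python3 - <<'E'
from h import *
st();tilt()
D=Rt(90)
rows([(W(10,162),D,4),(W(21,150),D,4),(W(30,138),D,4),(W(35.4,130),D,3),(W(38,125),D,2)])
E
```

```text
t 19.025 riser [ -2.8  60.3 170.7] F [-0.3  0.4 -0.3] q [ 0.1   0.34  1.76 -0.    1.04 -1.07] alpha 89.9 gap 0.5851025876865573
scene 100 18 phi 118.3 -7.0 22.0 172.0
side 20 28 phi 94.3 17.0 22.0 171.0
side 40 31 phi 119.0 -16.0 21.0 171.0
side 80 20 phi 163.3 16.0 22.0 171.0
side 100 28 phi 73.0 18.0 23.0 171.0
17 max [0.01 0.11 0.1  0.   0.01 0.  ]
0.01, 0.11, 0.07, -0, 0, 0, 0, 0.1, 0.08, -0, 0.01, 0, 0.01, 0.11, 0.07, -0, 0, 0, 0, 0.11, 0.07, -0, 0, 0, 0, 0.09, 0.1, -0, 0, 0, 0, 0.09, 0.1, -0, 0, 0, 0, 0.09, 0.1, -0, 0, 0, 0, 0.09, 0.1, -0, 0, 0, 0, 0.08, 0.1, -0, 0, 0, 0, 0.07, 0.1, -0, 0, 0, 0, 0.08, 0.1, -0, 0, 0, 0, 0.07, 0.1, -0, 0, 0, 0, 0.06, 0.09, -0, 0, 0, 0, 0.06, 0.09, -0, 0, 0, 0, 0.06, 0.09, -0, 0, 0, 0, 0.04, 0.08, -0, 0, 0, 0, 0.05, 0.08, -0, 0, 0
```

Call:
{"op": "move_arm", "data": {"rows": [0, 0.11, 0.07, 0, 0, 0, 0, 0.11, 0.08, 0, 0, 0, 0, 0.11, 0.07, 0, 0, 0, 0, 0.11, 0.07, 0, 0, 0, 0, 0.09, 0.1, 0, 0, 0, 0, 0.09, 0.1, 0, 0, 0, 0, 0.09, 0.1, 0, 0, 0, 0, 0.09, 0.1, 0, 0, 0, 0, 0.08, 0.1, 0, 0, 0, 0, 0.07, 0.1, 0, 0, 0, 0, 0.08, 0.1, 0, 0, 0, 0, 0.07, 0.1, 0, 0, 0, 0, 0, 0, 0, 0, 0]}}

```text
time: 20.75
ee_pos: [0.5242, 0.1505, 0.1375]
ee_rot: [0.629, 3.077, -0.002]
ft_force: [-0.0, 0.6, -0.1]
finger_gap: 0.586
grip_force: 0.3
```

```bash
python3 - <<'E'
from h import *
st();c=tilt();cv2.imwrite('pics/s6.png',cv2.resize(c['image'][120:320,160:420],None,fx=3,fy=3))
E
```

```text
t 20.75 riser [ 30.   60.5 137.5] F [-0.   0.6 -0.1] q [ 0.15  0.41  1.75 -0.    0.98 -1.01] alpha 89.9 gap 0.5863878997016597
scene 20 24 phi 150.9 -14.0 22.0 122.0
scene 40 78 phi 135.0 -17.0 61.0 198.0
scene 80 47 phi 141.2 -18.0 56.0 198.0
scene 100 27 phi 152.0 -29.0 56.0 140.0
side 20 23 phi 110.6 49.0 54.0 139.0
side 40 22 phi 152.6 -16.0 54.0 139.0
side 80 41 phi 152.7 -17.0 54.0 137.0
side 100 46 phi 153.2 -16.0 55.0 138.0
```

View pics/s6.png

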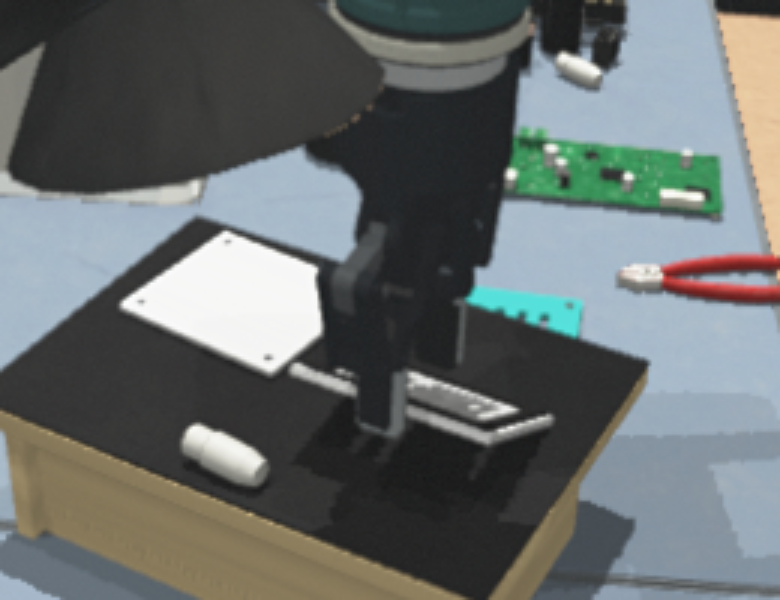

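The panel leans on the rear finger at about 28° from flat, lip at crop (300,370)–(490,440). I lower it a little more and then lift away.

Call:
{"op": "move_arm", "data": {"rows": [0, 0.06, 0.09, 0, 0, 0, 0, 0.06, 0.09, 0, 0, 0, 0, 0.06, 0.09, 0, 0, 0, 0, 0.05, 0.08, 0, 0, 0, 0, 0.05, 0.08, 0, 0, 0, 0, 0, 0, 0, 0, 0, 0, 0.05, -0.05, 0, 0, 0, 0, 0.05, -0.1, 0, 0, 0, 0, 0.05, -0.2, 0, 0, 0, 0, 0, -0.6, 0, 0, 0, 0, 0, -0.9, 0, 0, 0, 0, 0, -1, 0, 0, 0, 0, 0, 0, 0, 0, 0]}}

```text
time: 22.48
ee_pos: [0.5313, 0.1629, 0.2134]
ee_rot: [0.627, 3.071, 0.002]
ft_force: [0.6, -0.1, -0.3]
finger_gap: 0.585
grip_force: 0.0
```

```bash
python3 - <<'E'
from h import *
st()
for n in ('scene','side','wrist'):
    c=cam(n);P=cloud(c);cv2.imwrite(f'pics/f_{n}.png',cv2.resize(c['image'][120:320,160:420],None,fx=3,fy=3) if n!='wrist' else c['image'])
    Q=P-PC;X=Q@N*1000-28;Y=Q@T*1000+61;Z=P[...,2]*1000
    s=(X>-18)&(X<58)&(Y>18)&(Y<104)&(Z>80)&(Z<130)
    A=np.c_[X[s],Y[s],np.ones(s.sum())];k=np.linalg.lstsq(A,Z[s],rcond=None)[0];print(n,s.sum(),'slopes deg',np.degrees(np.arctan(k[:2])).round(2),'z',np.median(Z[s]).round(1),np.percentile(Z[s],[2,98]).round(1))
panels('scene');panels('side');panels('wrist')
E
```

```text
t 22.475 riser [ 44.3  58.8 213.4] F [ 0.6 -0.1 -0.3] q [ 0.17  0.33  1.65 -0.    1.15 -0.99] alpha 89.6 gap 0.5850497977504905
scene 1564 slopes deg [-0.21  0.02] z 95.7 [91.2 98.7]
side 2044 slopes deg [-0.01 -0.3 ] z 94.7 [89.8 97.7]
wrist 9809 slopes deg [-0.28  0.  ] z 95.4 [90.7 98.3]
scene [520.4 141.7] [66.5 75.3] 66.6 riser [20.5 60.6 96. ] x ext -12.8 53.7
scene [619.   38.2] [ 90. 101.] 61.7 riser [-36.1 -70.7  96. ] x ext -85.0 13.0
side [518.7 143.1] [65.7 76.6] 66.9 riser [21.1 62.7 96. ] x ext -11.8 54.0
side [616.7  40.7] [ 91.5 101.4] 61.8 riser [-34.7 -67.6  96. ] x ext -84.3 14.5
wrist [634.1  -9.7] [18.7 26.8] 60.1 riser [ -74.2 -103.4   96. ] x ext -84.4 -64.5
wrist [619.2  75.4] [27.7 69.4] 61.3 riser [ -1.8 -56.3  96. ] x ext -16.7 14.3
wrist [564.6  30.4] [24.9 16.4] 67.7 riser [-64.6 -23.7  96. ] x ext -77.0 -52.2
wrist [519.6 142.6] [68.5 77.3] 66.8 riser [21.  61.7 96. ] x ext -13.3 55.2
wrist [519.8 142.5] [ 90.8 100.5] 66.8 riser [20.9 61.5 96. ] x ext -24.5 66.3
```

View pics/f_side.png

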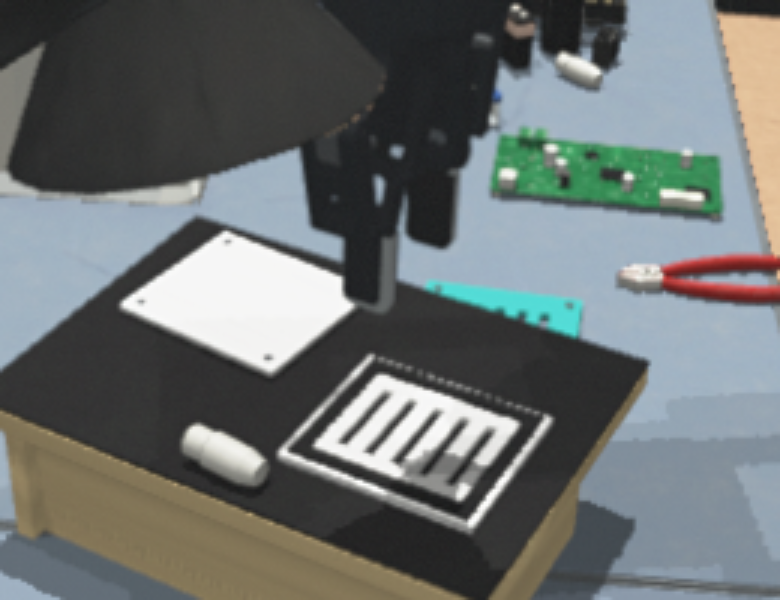

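The crop shows the vent panel flat on the riser with its black gasket frame facing up, centred at about (420,435). It lies wholly on top, at riser x −24 to 66 mm, and is clear of the connector. The plain panel has not moved and the gripper is well clear, so I hand in.

```bash
python3 -c "
from bench import *
print(hand_in())"
```

```text
the job is handed in; nothing more can be done
None
```

The vent panel was slid out to about 2 cm of overhang and flipped over backwards; it now lies flat and wholly on the riser, gasket side up, with the plain panel untouched, and the job was handed in at about 22.5 s.

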